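# Pick the heavier transformer and hold it over its stud

### The arm

A 6-joint arm with a two-finger parallel gripper is mounted at the origin on the work surface. World frame = base frame: x ahead of the robot, y to its left, z up, the work surface at z = 0. Lengths are in mm, angles in rad, forces in N, time in s.
With the tool pointing down it reaches from about 275 to 750 mm from the base axis. Payload 10.2 kg.
Tool frame: the origin (TCP) lies between the finger pads; the fingertips stand 22 mm ahead of it and the grasp point (between the pads) lies 3 mm ahead of it (ctrl.nose_length is the distance from the TCP to the fingertips, in mm); z points along the fingers, y is the line along which they close (so a half turn about z gives the same grasp; the last joint's range is limited). The gripper opens to 85 mm and grips with 20 to 120 N. Pads are 22 mm wide; open, the fingers measure 114 mm over their backs; the gripper's body (76 mm by 85 mm) begins 54 mm behind the grasp point. The pads swing forward as they close: fully open they stand 13 mm farther back than shut.
Start: joints at [0.881, 0.313, 1.498, -0, 1.331, -0.223], TCP at [236.279, 468.832, 253.294] pointing down, gripper open.
Joint ranges: [-2.94, 2.94], [-0.97, 2.17], [0.19, 2.56], [-1.23, 4.37], [0.02, 3.11], [-2.88, 2.88]. Speed limits (rad/s): [2.39, 2.39, 3.01, 3.14, 3.14, 3.14].

### API

Orientations are given as a unit quaternion [w, x, y, z].
In Python, from rig import sense, imaging, ctrl gives the robot as it stands. The module is installed in compiled form; this text tells all that it offers.
- The arm moves only by the tool apply_moves, never from a script. Its argument "commands" is a list of rows, each a list of 5 numbers: the gripper command: -1 is fully open, 1 is shut, values between are in proportion, then the shift along the tool's x, y, z in mm, then the turn about the tool's z in degrees. A call has 1 to 20 rows; each row shifts and turns the commanded pose from where the row before left it, along the tool's axes as they then stand; what a row does not reach is not made up. A row lasts 1/8 s, in which the tool goes at most 62.5 mm and 10.7 degrees, less where a joint would pass 70% of its speed; a pose out of reach is approached as far as the arm can. A call is refused whole if a number of a shift passes 62.5 or a number of a turn 10.7, either way. A call with a gripper value outside its range is refused whole. The fingers move at their own pace and stop on an object; "newtons" is the grip in N (left out, the last holds). Time passes only in rows, so rows that do not move let the fingers close. It gives the time, the measured TCP pose, the force, the opening and the grip force at its end, in the units of the state.
- sense(): the state, without advancing time (a new reading comes with each control period).
- imaging.capture(name): name is "scene" or "top" or "wrist"; returns the picture (480x640x3 uint8, blue, green, red); there is no depth.
- imaging.calibration(name): a dict with "camera_matrix" (3x3 intrinsics, pixels), "k1" (the pictures are not rectified: a ray, as slopes to the right and down, at radius r is drawn at 1 + k1 r^2 times it, then the intrinsics apply), "world_to_cam" (4x4, takes a point from world to camera coordinates). Camera axes: x right, y up, looking along -z (the intrinsics and any distortion apply to the point x, -y, -z); pixel columns grow to the right and rows downward; lengths in mm; the calibration is good to about 2 mm. A picture is of the moment at which its call begins: read the wrist's pose just before it. calibration takes no time and is no camera call; for the wrist camera it gives the pose at the moment of the call.
- ctrl.finish_job(): hands the job in; it is judged then, once.
The state is a dict: "time_s": time; "joints": joint angles; "dq": joint speeds; "tau": joint torques, N m; "eef_pos": TCP position; "ee_rot": TCP orientation; "force": force on the tool from outside, world axes, zero at the start; "wrist_torque": the same for the moment, N m; "grip_width": opening from 0.0 (shut) to 1.0 (fully open); "grip_force": force on a finger pad.
Only numpy, scipy, OpenCV 4.12 (cv2) and the standard library are available. Lean on these libraries where they do the work, as an engineer would, in place of code of your own. Each camera call takes 0.05 s, during which the arm holds its last target. There are 200 camera calls.

### The job

Two look-alike ring transformers sit on the posts of the wooden stock board; the amplifier being repaired needs the heavier one. Lift each in turn right up off its post to feel its weight, lower the lighter one back onto a post (do not drop it) and leave it there, then hold the heavier one level and still about 80 mm above the tip of the bare mounting stud in the open chassis, centred over it: finish while still holding it there, do not put it down. Leave the speaker, tin, cassette and screwdriver where they are.

Things in the scene. Friction and masses are not known exactly. Their poses are not given: they have to be found in the camera images.
- transformer_1: one of two outwardly identical toroidal transformers: plain steel ring, 54 mm outer diameter, 34 mm high, 16 mm bore, four brass tags standing 4 mm up from its top. Sits on either post, flat on the board. The heavier cannot be told by eye: each weighs 0.2 to 0.65 kg, one at least 0.12 kg more than the other. Origin: centre of its underside, z up along the bore.
- transformer_2: one of two outwardly identical toroidal transformers: plain steel ring, 54 mm outer diameter, 34 mm high, 16 mm bore, four brass tags standing 4 mm up from its top. Sits on either post, flat on the board. The heavier cannot be told by eye: each weighs 0.2 to 0.65 kg, one at least 0.12 kg more than the other. Origin: centre of its underside, z up along the bore.
- rack: fixed wooden stock board, 90 x 250 mm, 18 mm thick, with two upright steel posts 150 mm apart along its length, each 8 mm thick with a tapered tip, standing 44 mm above the board's top (10 mm above a seated transformer). Origin: centre of its underside; y runs along its length, z up.
- post_1 (a point): tip of the post at the board's -y end, 62 mm above the bench; the post runs straight down from it.
- post_2 (a point): tip of the post at the board's +y end, 62 mm above the bench; the post runs straight down from it.
- chassis: fixed open amplifier chassis: aluminium tray 200 x 160 mm, walls 40 mm high, holding a green circuit board, capacitors, heat sink and a grey block, none higher than 40 mm. Near one corner a bare brass stud, 6 mm thick, stands in a black rubber disc of 54 mm diameter. Origin: centre of its underside, z up.
- stud_tip (a point): tip of the brass mounting stud in the chassis, 46 mm above the bench, at x -45, y +30 mm from the chassis' origin in its own frame.
- speaker: bystander: loudspeaker driver of 100 mm diameter, 47 mm high, lying cone up. Origin: centre of its underside.
- tin: bystander: small round lidded tin, 54 mm in diameter, 32 mm high. Origin: centre of its underside.
- cassette: bystander: audio cassette, 64 x 100 x 11 mm, lying flat. Origin: centre of its underside.
- screwdriver: bystander: screwdriver, 180 mm long, lying on the bench.
Things that resemble listed ones, but are neither listed nor needed, are in the scene too. Leave any pink or turquoise look-alike of the transformer_2 alone. Leave any green look-alike of the transformer_1 alone.

How it is judged (in metres and radians):
On the way, in this order (a step that is already met when the one before it is completed fails the run):
1. the lighter transformer is lifted right up off its post in the gripper ((((z of transformer_1 in the frame of rack above 0.067 m and contact force between the fingers and transformer_1 above 0.5 N) and contact force between transformer_2 and rack above 3.9 N) or ((z of transformer_2 in the frame of rack above 0.067 m and contact force between the fingers and transformer_2 above 0.5 N) and contact force between transformer_1 and rack above 3.9 N))), for 0.2 s.
2. the lighter transformer is back on a post and let go, and the heavier one is lifted right up off its post (((((horizontal distance between transformer_1 and post_1 below 0.01 m or horizontal distance between transformer_1 and post_2 below 0.01 m) and z of transformer_1 in the frame of rack below 0.022 m and angle between transformer_1's own z axis and vertical below 0.1 rad and contact force between the fingers and transformer_1 below 0.1 N) and contact force between transformer_1 and rack below 3.9 N and (z of transformer_2 in the frame of rack above 0.067 m and contact force between the fingers and transformer_2 above 0.5 N)) or (((horizontal distance between transformer_2 and post_1 below 0.01 m or horizontal distance between transformer_2 and post_2 below 0.01 m) and z of transformer_2 in the frame of rack below 0.022 m and angle between transformer_2's own z axis and vertical below 0.1 rad and contact force between the fingers and transformer_2 below 0.1 N) and contact force between transformer_2 and rack below 3.9 N and (z of transformer_1 in the frame of rack above 0.067 m and contact force between the fingers and transformer_1 above 0.5 N)))), for 0.2 s.
At the end, for the whole second after the job is handed in: The heavier is held still (<20 mm/s), level within 0.2 rad, within 25 mm of the stud's axis, underside 40 to 130 mm above its tip, touching neither chassis nor the other; the lighter sits let go on a post: flat on the board (4 mm), within 10 mm of the post, upright (0.1 rad) (((((horizontal distance between transformer_1 and post_1 below 0.01 m or horizontal distance between transformer_1 and post_2 below 0.01 m) and z of transformer_1 in the frame of rack below 0.022 m and angle between transformer_1's own z axis and vertical below 0.1 rad and contact force between the fingers and transformer_1 below 0.1 N) and contact force between transformer_1 and rack below 3.9 N and linear speed of each of transformer_1, transformer_2 below 0.02 m/s and contact force between the fingers and transformer_2 above 0.5 N and contact force between transformer_2 and chassis below 0.1 N and contact force between transformer_2 and transformer_1 below 0.1 N and horizontal distance between transformer_2 and stud_tip below 0.025 m and height (world z) of transformer_2 between 0.086 and 0.176 m and angle between transformer_2's own z axis and vertical below 0.2 rad) or (((horizontal distance between transformer_2 and post_1 below 0.01 m or horizontal distance between transformer_2 and post_2 below 0.01 m) and z of transformer_2 in the frame of rack below 0.022 m and angle between transformer_2's own z axis and vertical below 0.1 rad and contact force between the fingers and transformer_2 below 0.1 N) and contact force between transformer_2 and rack below 3.9 N and linear speed of each of transformer_2, transformer_1 below 0.02 m/s and contact force between the fingers and transformer_1 above 0.5 N and contact force between transformer_1 and chassis below 0.1 N and contact force between transformer_1 and transformer_2 below 0.1 N and horizontal distance between transformer_1 and stud_tip below 0.025 m and height (world z) of transformer_1 between 0.086 and 0.176 m and angle between transformer_1's own z axis and vertical below 0.2 rad))); the arm keeps its last pose, push and grip.
It fails at once if a transformer is dropped (moves faster than 0.5 m/s out of the fingers) ((contact force between the fingers and transformer_1 below 0.1 N and linear speed of transformer_1 above 0.5 m/s) or (contact force between the fingers and transformer_2 below 0.1 N and linear speed of transformer_2 above 0.5 m/s)).
It fails at once if a bystander (speaker, tin, cassette, screwdriver) is moved more than 30 mm (distance of any of speaker, tin, cassette, screwdriver from where it was at the start of the episode above 0.03 m).
It also fails if it takes over 61 s, if anything falls off the work surface, if the arm or the gripper's body presses on something with over 40 N, if the wrist force passes 120 N, or if a joint passes its speed limit or range.

## Working session

There is one attempt and no reset: what is moved stays moved. The work goes in short steps, Python scripts to look and compute and a tool call to move; the robot and the scene stay as the last step left them, time stands still between calls to the robot, and variables do not carry over. Pictures are saved under pics/ and viewed, at most 10 in all, crops included, and the job is handed in when it is done.

Besides the shell and the picture viewer there is one more tool, called after ">>>" by a JSON object that holds its "fn" and its "kwargs". apply_moves: Moves the arm, as the interface text tells. Its arguments: {"type":"object","properties":{"commands":{"type":"array","items":{"type":"array","items":{"type":"number"}}},"newtons":{"type":"number"}},"required":["commands"]}

```bash
mkdir -p pics; python3 - <<'E'
from rig import sense, imaging, ctrl
import cv2
print(sense())
for n in ("scene","top"):
    cv2.imwrite(f"pics/{n}0.png",imaging.capture(n)); print(n,imaging.calibration(n))
E
```

```text
{'time_s': 0.0, 'joints': array([ 8.80619993e-01,  3.13446481e-01,  1.49845526e+00,  1.51747940e-05,
        1.33099485e+00, -2.23388941e-01]), 'dq': array([-0.00055188,  0.00110694, -0.00017514, -0.00113662, -0.00068136,
       -0.00049445]), 'tau': array([-3.48980184e-04, -4.12270439e+01, -2.59745514e+01, -2.04782705e-04,
        4.12602240e-03, -2.01746980e-05]), 'eef_pos': array([236.11013341, 468.64851278, 252.73001712]), 'ee_rot': array([-2.94172602e-04,  2.31282241e-01,  9.72886478e-01, -5.81875753e-04]), 'force': array([-0.65731301,  0.57417521, -0.7007121 ]), 'wrist_torque': array([ 0.01868749, -0.02675468,  0.01578569]), 'grip_force': 0.0, 'grip_width': 1.0027343052201034}
scene {'camera_matrix': array([[501.92908825,   0.        , 323.10302227],
       [  0.        , 501.92908825, 249.17527338],
       [  0.        ,   0.        ,   1.        ]]), 'k1': -0.143291309972152, 'world_to_cam': array([[ 8.68120541e-01,  4.96334535e-01, -4.33073424e-03,
        -4.55956270e+02],
       [-4.05945373e-01,  7.14990749e-01,  5.69206977e-01,
         1.85292711e+02],
       [ 2.85613515e-01, -4.92382228e-01,  8.22182864e-01,
        -1.45325508e+03],
       [ 0.00000000e+00,  0.00000000e+00,  0.00000000e+00,
         1.00000000e+00]])}
top {'camera_matrix': array([[521.93077309,   0.        , 323.61818363],
       [  0.        , 521.93077309, 237.61705297],
       [  0.        ,   0.        ,   1.        ]]), 'k1': 0.02877548366985208, 'world_to_cam': array([[ 1.14389297e-02, -9.99918972e-01,  5.58573705e-03,
        -2.56605933e+01],
       [ 9.99117322e-01,  1.16552040e-02,  4.03575727e-02,
        -5.16823964e+02],
       [-4.04194055e-02,  5.11915920e-03,  9.99169688e-01,
        -1.25597844e+03],
       [ 0.00000000e+00,  0.00000000e+00,  0.00000000e+00,
         1.00000000e+00]])}
```

View pics/top0.png

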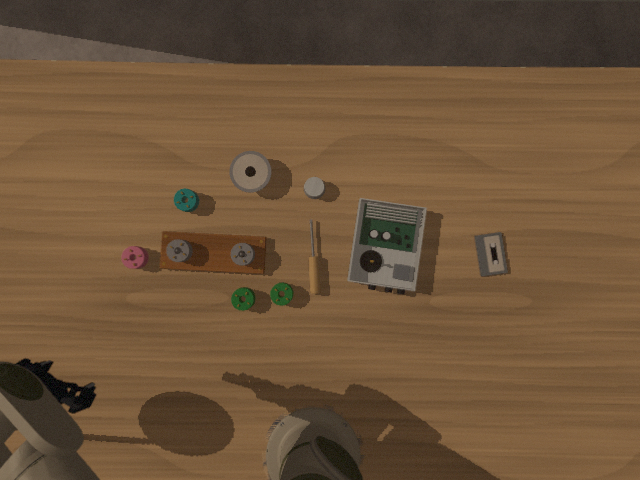

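View pics/scene0.png

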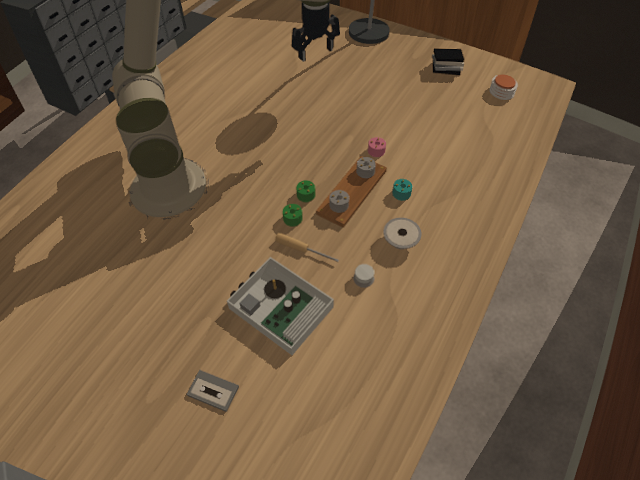

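The top view shows the transformers at about (178,251) and (242,255), and the stud disc at (371,261). I'll zoom in to refine these.

```bash
cat > h.py <<'E'
import numpy as np, cv2
from rig import sense, imaging, ctrl
def world(n,uv,z,c=None):
    c=c or imaging.calibration(n); K=c["camera_matrix"]; T=c["world_to_cam"]
    d=(np.array(uv,float)-K[:2,2])/K[0,0]; s=d.copy()
    for _ in range(20): s=d/(1+c["k1"]*(s@s))
    ray=T[:3,:3].T@np.array([s[0],-s[1],-1]); o=-T[:3,:3].T@T[:3,3]
    return o+ray*(z-o[2])/ray[2]
def pix(n,P,c=None):
    c=c or imaging.calibration(n); K=c["camera_matrix"]; p=c["world_to_cam"]@np.append(P,1)
    s=np.array([p[0],-p[1]])/-p[2]; s=s*(1+c["k1"]*(s@s)); return K[0,0]*s+K[:2,2]
E
python3 - <<'E'
from h import *
im=cv2.imread("pics/top0.png")
a=cv2.resize(im[220:290,150:280],None,fx=6,fy=6,interpolation=cv2.INTER_CUBIC)[:,:780]
b=cv2.resize(im[190:300,340:435],None,fx=5,fy=5,interpolation=cv2.INTER_CUBIC)
cv2.imwrite("pics/a.png",a);cv2.imwrite("pics/b.png",b)
for uv,z in (((178,251),52),((242,255),52),((371,261),10)): print(world("top",uv,z))
E
```

```text
[480.15857435 320.2617033   52.        ]
[472.47188614 171.03922006  52.        ]
[ 461.73169516 -135.17011935   10.        ]
```

View pics/a.png

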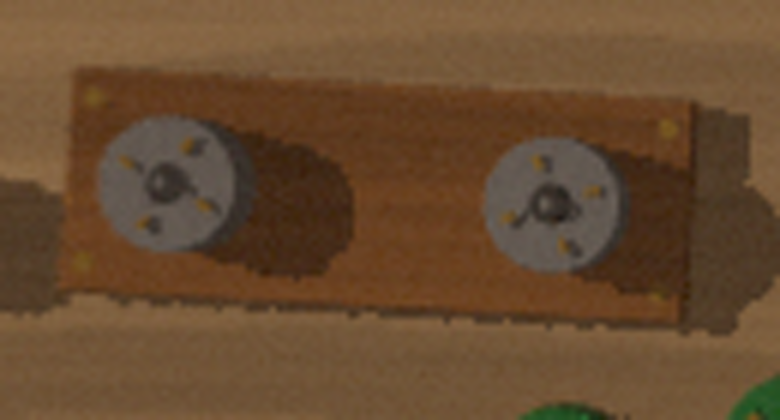

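View pics/b.png

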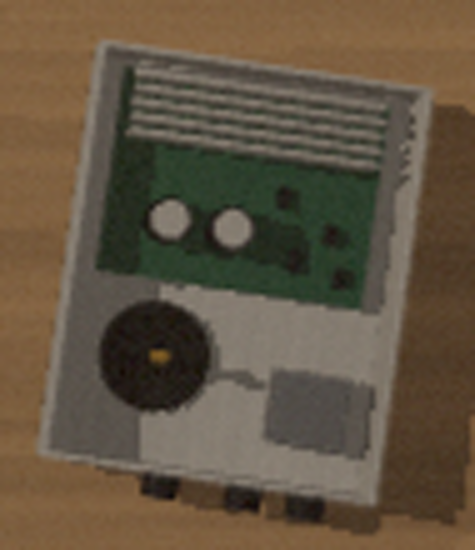

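```bash
cat >> h.py <<'E'
from scipy.spatial.transform import Rotation as R
def shift(P):
    s=sense(); w,x,y,z=s["ee_rot"]
    return R.from_quat([x,y,z,w]).inv().apply(np.array(P,float)-s["eef_pos"]).round(1)
E
python3 - <<'E'
from h import *
A=world("top",(177.4,250.1),52);B=world("top",(241.75,253.6),52);S=world("top",(371.6,260.6),46)
d=world("top",(371.,260.6),10)
print(A,B,np.linalg.norm(A-B),S,d)
ch=[world("top",(340+(x+.5)/5-.5,190+(y+.5)/5-.5),40)[:2] for x,y in((100,42),(432,90),(378,503),(40,455))]
c=np.mean(ch,0);print(ch,c)
print(shift([*A[:2],150]),shift([*B[:2],150]))
E
```

```text
[482.24432836 321.70315637  52.        ] [475.73939028 171.68196524  52.        ] 150.16215237867672 [ 462.80741474 -133.10749787   46.        ] [ 462.70008771 -135.16281496   10.        ]
[array([ 611.14933208, -104.00013585]), array([ 590.08090188, -261.89087496]), array([ 394.22948402, -237.07209972]), array([414.94643245, -77.34486271])] [ 502.60153761 -170.07699331]
[-285.9  -20.4  102.7] [-347.7 -157.3  102.9]
```

>>> {"fn": "apply_moves", "kwargs": {"commands": [[-1,-48,-3.4,0,0],[-1,-48,-3.4,10,0],[-1,-48,-3.4,20,0],[-1,-48,-3.4,25,0],[-1,-48,-3.4,25,0],[-1,-46,-3.4,23,0],[-1,0,0,0,0],[-1,0,0,0,0],[-1,0,0,0,0]], "newtons": 60}}

```text
time_s: 1.23
eef_pos: [481.9, 322.7, 151.0]
ee_rot: [0.0, 0.231, 0.973, 0.0]
force: [0.1, -0.9, 0.4]
grip_width: 1.001
grip_force: 0.0
```

```bash
python3 - <<'E'
from h import *
c=imaging.calibration("wrist"); im=imaging.capture("wrist"); cv2.imwrite("pics/w1.png",im)
print(sense()["eef_pos"],sense()["force"],pix("wrist",(482.2,321.7,52),c),pix("wrist",(482.2,321.7,62),c))
print(shift([482.2,321.7,43]))
E
```

```text
[481.89137442 322.70106783 150.99469848] [-1.0037241   0.97932634  0.09893192] [320.69649616 249.26752965] [320.61215287 254.27317447]
[ -0.7  -0.8 108. ]
```

View pics/w1.png

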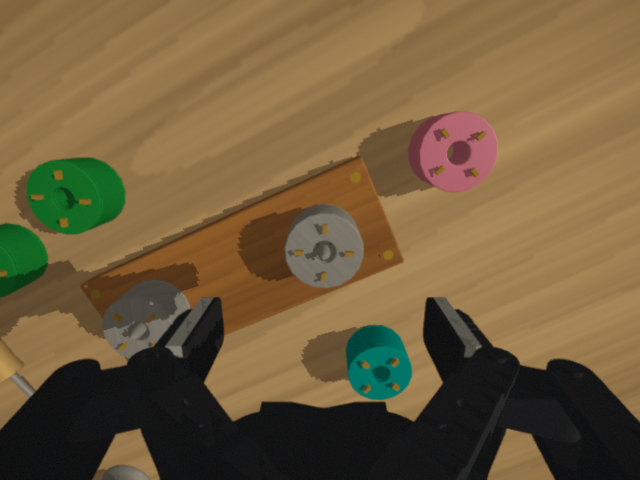

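The wrist view puts the left transformer's top at about (324,246) and its post at about (325,252), close to the prediction.

```bash
python3 - <<'E'
from h import *
for p,z in(((324.5,246),52),((325,252),62)): print(world("wrist",p,z))
W=world("wrist",(324.5,246),52); P=(W[:2]+[482.2,321.7])/2; print(P,shift([*P,43]))
E
```

```text
[481.32209354 324.99814604  52.        ]
[482.12531571 324.8988052   62.        ]
[481.76104677 323.34907302] [  0.5   0.4 108. ]
```

>>> {"fn": "apply_moves", "kwargs": {"commands": [[-1,0,1,25,0],[-1,0,0,30,0],[-1,0,0,25,0],[-1,0,0,15,0],[-1,0,0,10,0],[-1,0,0,3,0],[-1,0,0,0,0],[0.2,0,0,0,0],[1,0,0,0,0],[1,0,0,0,0],[1,0,0,0,0],[1,0,0,0,0],[1,0,0,0,0],[1,0,0,0,0]], "newtons": 60}}

```text
time_s: 3.02
eef_pos: [483.3, 322.9, 43.3]
ee_rot: [0.0, 0.231, 0.973, 0.0]
force: [-1.8, -1.1, 5.9]
grip_width: 0.617
grip_force: 63.0
```

```bash
python3 - <<'E'
from h import *
s=sense();print(s); print(ctrl.nose_length)
E
```

```text
{'time_s': 3.025, 'joints': array([ 3.87616846e-01,  6.72033015e-01,  1.53718062e+00, -1.64779163e-04,
        9.31383293e-01, -7.16322358e-01]), 'dq': array([-0.00032993,  0.00116997, -0.00108925,  0.00095368,  0.00106604,
        0.0028309 ]), 'tau': array([-5.74262557e-02, -4.80368292e+01, -1.96228999e+01,  1.07453372e-01,
       -5.60809337e-01, -3.61748587e-02]), 'eef_pos': array([483.25537511, 322.88561731,  43.26580333]), 'ee_rot': array([4.43382497e-04, 2.31266624e-01, 9.72890280e-01, 2.35911952e-04]), 'force': array([-1.83147503, -1.1103157 ,  5.93841095]), 'wrist_torque': array([-0.26493727,  0.3199572 , -0.01535671]), 'grip_force': 62.976658176630735, 'grip_width': 0.6167275960212291}
22.0
```

>>> {"fn": "apply_moves", "kwargs": {"commands": [[1,0,0,-5,0],[1,0,0,-10,0],[1,0,0,-15,0],[1,0,0,-15,0],[1,0,0,-12,0],[1,0,0,-8,0],[1,0,0,-5,0],[1,0,0,0,0],[1,0,0,0,0],[1,0,0,0,0],[1,0,0,0,0]]}}

```text
time_s: 4.4
eef_pos: [482.9, 322.8, 112.1]
ee_rot: [-0.0, 0.231, 0.973, -0.0]
force: [-0.6, -0.9, -3.1]
grip_width: 0.616
grip_force: 63.3
```

```bash
python3 - <<'E'
from h import *
F=[]
for i in range(6):
    s=sense(); F.append(s["force"]); c=imaging.calibration("wrist"); im=imaging.capture("wrist")
print(np.mean(F,0),np.std(F,0),s["eef_pos"],s["wrist_torque"],s["tau"],s["grip_width"])
cv2.imwrite("pics/w2.png",im)
E
```

```text
[-0.0068084  -0.26572028 -3.0791564 ] [0.40507864 0.33970983 0.4096069 ] [482.93726465 322.79794789 112.27038627] [0.02164386 0.03702362 0.02857335] [-7.68972550e-04 -5.12582088e+01 -2.37215155e+01 -3.47656285e-03
 -2.44332412e-03 -1.36452445e-05] 0.6190360259172287
```

View pics/w2.png

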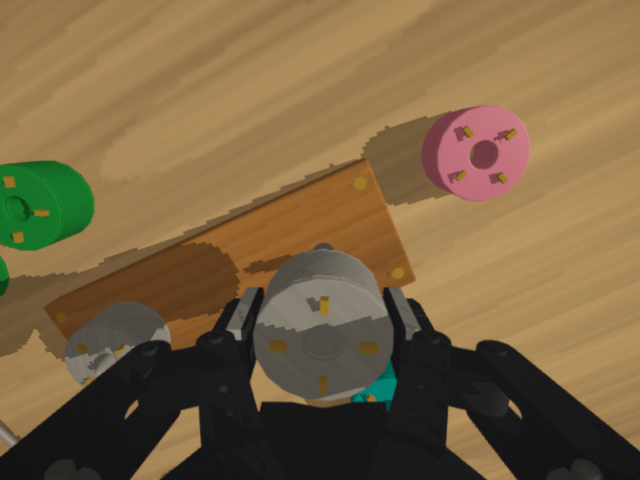

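The wrist camera shows the ring held level, clear of its post. The measured weight is about 3.1 N, under the 3.9 N threshold, so this is probably the lighter one. I'll lower it back.

>>> {"fn": "apply_moves", "kwargs": {"commands": [[1,0,0,6,0],[1,0,0,12,0],[1,0,0,12,0],[1,0,0,12,0],[1,0,0,10,0],[1,0,0,8,0],[1,0,0,5,0],[1,0,0,3,0],[1,0,0,2,0],[1,0,0,0,0],[1,0,0,0,0]]}}

```text
time_s: 6.08
eef_pos: [483.1, 322.9, 43.3]
ee_rot: [0.0, 0.231, 0.973, 0.0]
force: [-2.5, -1.5, 5.0]
grip_width: 0.618
grip_force: 64.0
```

>>> {"fn": "apply_moves", "kwargs": {"commands": [[0,0,0,0,0],[-0.5,0,0,0,0],[-1,0,0,0,0],[-1,0,0,0,0],[-1,0,0,0,0],[-1,0,0,0,0],[-1,0,0,-10,0],[-1,0,0,-20,0],[-1,0,0,-30,0],[-1,0,0,-30,0],[-1,0,0,-18,0],[-1,0,0,0,0],[-1,0,0,0,0]]}}

```text
time_s: 7.7
eef_pos: [482.6, 322.6, 149.7]
ee_rot: [-0.0, 0.231, 0.973, -0.0]
force: [-0.8, 0.5, -0.3]
grip_width: 1.002
grip_force: 0.0
```

```bash
python3 - <<'E'
from h import *
s=sense();c=imaging.calibration("wrist"); im=imaging.capture("wrist"); cv2.imwrite("pics/w3.png",im)
print(s["eef_pos"],s["force"],shift([475.5,173,150]))
E
```

```text
[482.63416669 322.6333243  149.66994537] [-0.75444501  0.50624947 -0.25055954] [ -61.  -136.8   -0.5]
```

View pics/w3.png

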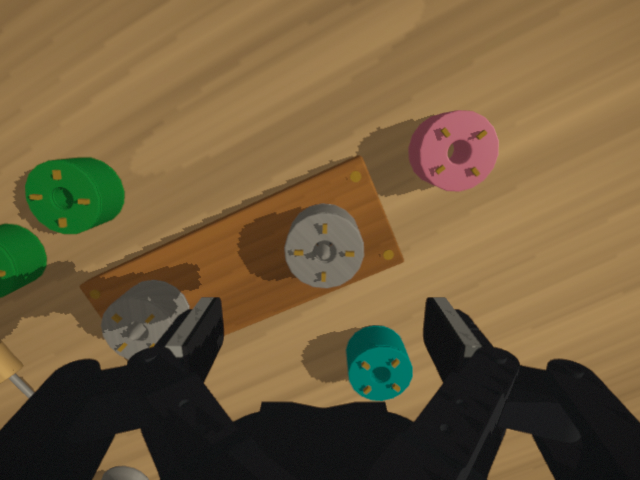

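The picture shows the ring seated again at (325,246), as before. Next is the other one.

>>> {"fn": "apply_moves", "kwargs": {"commands": [[-1,-15,-34,0,0],[-1,-16,-36,0,0],[-1,-16,-36,0,0],[-1,-15,-30.5,0,0],[-1,0,0,0,0],[-1,0,0,0,0]]}}

```text
time_s: 8.5
eef_pos: [476.8, 173.3, 149.9]
ee_rot: [-0.0, 0.231, 0.973, -0.0]
force: [-0.7, 0.3, 0.0]
grip_width: 0.996
grip_force: 0.0
```

```bash
python3 - <<'E'
from h import *
s=sense();c=imaging.calibration("wrist"); im=imaging.capture("wrist"); cv2.imwrite("pics/w4.png",im)
print(s["eef_pos"],s["force"],shift([476.4,173,43]),pix("wrist",(476.4,173,52),c),pix("wrist",(476.4,173,62),c))
E
```

```text
[476.76392352 173.31404951 149.88934975] [-0.71234788  0.33516576  0.02483412] [ -0.   -0.7 107. ] [321.31502718 248.64265724] [321.24067784 253.63247918]
```

View pics/w4.png

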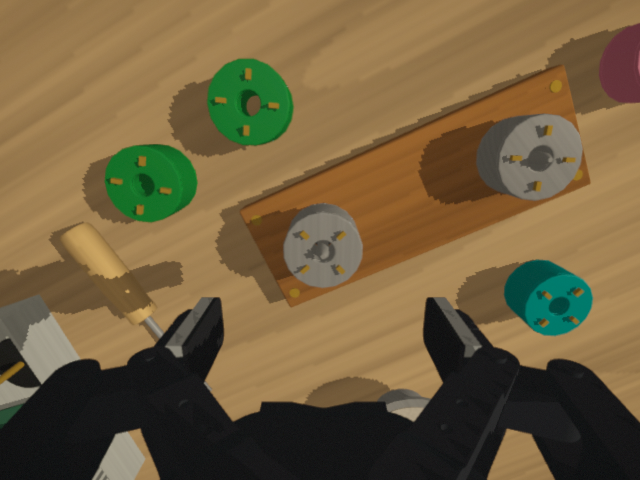

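The ring sits at about (323,246), nearly the same relation to the gripper as the first had. I'll descend straight down, grip and lift.

>>> {"fn": "apply_moves", "kwargs": {"commands": [[-1,0,0,25,0],[-1,0,0,30,0],[-1,0,0,25,0],[-1,0,0,15,0],[-1,0,0,10,0],[-1,0,0,2,0],[-1,0,0,0,0],[0.2,0,0,0,0],[1,0,0,0,0],[1,0,0,0,0],[1,0,0,0,0],[1,0,0,0,0],[1,0,0,0,0],[1,0,0,0,0]], "newtons": 70}}

```text
time_s: 10.3
eef_pos: [477.1, 172.9, 44.3]
ee_rot: [0.0, 0.231, 0.973, -0.0]
force: [-4.2, -2.1, 9.5]
grip_width: 0.618
grip_force: 71.9
```

>>> {"fn": "apply_moves", "kwargs": {"commands": [[1,0,0,-5,0],[1,0,0,-10,0],[1,0,0,-15,0],[1,0,0,-15,0],[1,0,0,-12,0],[1,0,0,-8,0],[1,0,0,-5,0],[1,0,0,0,0],[1,0,0,0,0],[1,0,0,0,0],[1,0,0,0,0]]}}

```text
time_s: 11.68
eef_pos: [476.8, 173.0, 113.1]
ee_rot: [-0.0, 0.231, 0.973, -0.0]
force: [0.4, -0.6, -5.1]
grip_width: 0.616
grip_force: 74.3
```

```bash
python3 - <<'E'
from h import *
F=[]
for i in range(6):
    s=sense(); F.append(s["force"]); im=imaging.capture("wrist")
print(np.mean(F,0),np.std(F,0),s["eef_pos"],s["wrist_torque"],s["tau"],s["grip_width"])
cv2.imwrite("pics/w5.png",im)
print(shift([462.4,-134,151]))
E
```

```text
[ 0.16584722  0.00609476 -4.942618  ] [0.51899014 0.75709484 0.45765596] [476.89164619 172.9944439  113.26147177] [ 0.01028743  0.03158535 -0.01075848] [-1.89732236e-03 -4.46739721e+01 -2.29220849e+01 -3.92937727e-03
 -5.12031605e-03  1.63861202e-06] 0.6211404469206301
[-125.2 -280.7  -37.7]
```

The second one reads 4.9 N against 3.1 N, so it is the heavier. I'll raise it and carry it over the stud.

>>> {"fn": "apply_moves", "kwargs": {"commands": [[1,0,0,-10,0],[1,0,-5,-20,0],[1,-8,-18,-9,0],[1,-14,-32,0,0],[1,-17,-38,0,0],[1,-17,-38,0,0],[1,-17,-38,0,0],[1,-17,-38,0,0],[1,-15,-34,0,0],[1,-12,-25,0,0],[1,-8,-15,0,0],[1,0,0,0,0],[1,0,0,0,0],[1,0,0,0,0],[1,0,0,0,0]]}}

```text
time_s: 13.85
eef_pos: [462.1, -133.7, 152.3]
ee_rot: [-0.0, 0.231, 0.973, 0.0]
force: [0.7, -0.3, -5.0]
grip_width: 0.621
grip_force: 74.7
```

```bash
python3 - <<'E'
from h import *
s=sense(); t=imaging.capture("top"); w=imaging.capture("wrist")
print(s["eef_pos"],s["force"],s["grip_force"],shift([462.4,-134,152]))
a=cv2.resize(t[190:320,150:440],(800,359),interpolation=cv2.INTER_CUBIC)
cv2.imwrite("pics/end.png",np.vstack([a[:,:],cv2.copyMakeBorder(cv2.resize(w,(320,240)),0,0,0,480,0)]))
E
```

```text
[ 462.11277116 -133.68011161  152.34495962] [ 0.72614303 -0.31294297 -4.97635198] 74.74266171455383 [-0.3  0.   0.3]
```

View pics/end.png

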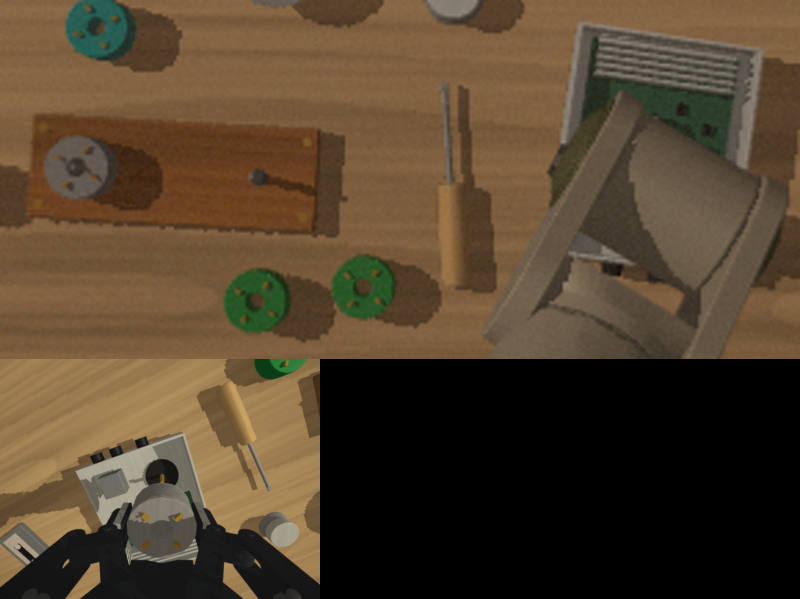

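The picture shows the lighter ring seated on its post and the heavier one held level over the stud, with nothing else moved. I'll hand in.

```bash
python3 -c "
from rig import ctrl
print(ctrl.finish_job())"
```

```text
the job is handed in; nothing more can be done
None
```

The job is handed in: the lighter transformer (about 3.1 N) is back on its post, and the heavier one (about 4.9 N) is held level and still about 80 mm above the stud tip, centred to within a few millimetres by my measurements; the hand-in returned no verdict.

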